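Ease the stirring paddle out of the utensil trough

ROBOT

A 6-joint arm with a two-finger parallel gripper is mounted at the origin on the work surface. World frame = base frame: x ahead of the robot, y to its left, z up, the work surface at z = 0. Lengths are in m, angles in degrees, forces in N, time in s.
With the tool pointing down it reaches from about 0.3 to 0.85 m from the base axis. Payload 5.4 kg.
Tool frame: the origin (TCP) lies between the finger pads; the fingertips stand 11 mm ahead of it and the grasp point (between the pads) lies 8 mm behind it; z points along the fingers, y is the line along which they close (so a half turn about z gives the same grasp; the last joint's range is limited). The gripper opens to 85 mm and grips with 20 to 120 N. Pads are 22 mm wide; open, the fingers measure 114 mm over their backs; the gripper's body (76 mm by 85 mm) begins 54 mm behind the grasp point. The pads swing forward as they close: fully open they stand 13 mm farther back than shut.
Start: joints at [-87.382, 9.076, 91.501, -0, 79.423, -12.038], TCP at [0.145, -0.556, 0.242] pointing down, gripper open.
Joint ranges: [-166.64, 166.64], [-54.1, 131.32], [10.49, 154.53], [-73.88, 253.88], [9.74, 151.15], [-171.62, 171.62]. Speed limits (degrees/s): [147.25, 147.25, 180, 180, 180, 180].

INTERFACE

Orientations are given as a 3x3 rotation matrix whose columns are the frame's x, y, z axes.
In Python, from cell import r, grab_frame, ticket, trace gives the robot as it stands.
- The arm moves only by the shell command python3 -m inch 'ROWS' [OPENING]. ROWS is a JSON object of lists of equal length, an entry for each row: "delta_pos": the shift along the tool's x, y, z each as a share of 200 mm, from -1 to 1, a list of three; "rot": the turn, a rotation vector about the tool's x, y, z each as a share of pi rad, from -1 to 1, a list of three. A call has 1 to 12 rows; each row shifts and turns the commanded pose from where the row before left it, along the tool's axes as they then stand; what a row does not reach is not made up. A row lasts 1/8 s, in which the tool goes at most 62.5 mm and 10.7 degrees, less where a joint would pass 70% of its speed; a pose out of reach is approached as far as the arm can. A call with a number of a shift or a turn outside -1 to 1 is refused whole. A call with a gripper value outside its range is refused whole. OPENING is the opening, from -1 (shut) to 1 (fully open), set as the call begins (- or left out, the last holds). The fingers move at their own pace and stop on an object; the grip force is fixed at half the most. Time passes only in rows, so rows that do not move let the fingers close. It gives the time, the measured TCP pose, the force, the opening and the grip force at its end, in the units of the state.
- r.read_state(): the state, without advancing time (a new reading comes with each control period).
- grab_frame(name): name is "scene" or "top" or "wrist"; returns a dict with "pixels" (420x560x3 uint8, blue, green, red), "mtx" (3x3 intrinsics, pixels), "R" (3x3) and "t" (3): a world point X has camera coordinates R X + t; the wrist camera has in their place "mount" (4x4, takes a point from camera to tool coordinates, whose origin is the TCP and whose axes are the flange's). Camera axes: x right, y down, z forward; pixel columns grow to the right and rows downward; lengths in m; the calibration is good to about 2 mm. A picture is of the moment at which its call begins: read the wrist's pose just before it. There is no depth.
- ticket.job_done(): hands the job in; it is judged then, once.
Trained networks look in the newest picture that a camera, given by its name, has taken for a name from the list of things; names that differ only in an ending like _2 or _b are one class to them, and where a whole thing is asked for, a point or a joint stands for the part that bears it (a point fixed in the world has none). Each returns a list of dicts, best first, with "conf" (0 to 1); they miss things now and then, are a little off and sometimes report something else, mostly with a low value. They report only what shows in the picture. A call takes as long as a camera call.
- trace(camera, target): "region" (420x560 bool, what is visible of it) and "rect" ([left, top, right, bottom] in pixels, round what is visible of it).
The state is a dict: "time": time; "joints": joint angles; "dq": joint speeds; "tau": joint torques, N m; "tool_pos": TCP position; "ee_rot": TCP orientation; "ft_force": force on the tool from outside, world axes, zero at the start; "wrist_torque": the same for the moment, N m; "grip_width": finger opening in m; "grip_force": force on a finger pad.
Only numpy, scipy, OpenCV 4.12 (cv2) and the standard library are available. Lean on these libraries where they do the work, as an engineer would, in place of code of your own. Each camera call takes 0.05 s, during which the arm holds its last target. There are 200 camera calls.

TASK

Take the wooden stirring paddle out of the dark trough: it is longer than the gap between the two fixed green end boards, so tip one end up and draw it out slantwise, without forcing it against the trough. Finish with the paddle still in the gripper, held still in the air with every part of it a hand's breadth above the trough's boards. Leave the jars and the metal rings where they stand.

Things in the scene. Friction and masses are not known exactly. Their poses are not given: they have to be found in the camera images.
- trough: dark wooden utensil trough fixed to the table, 186 mm (x) by 416 mm (y), 82 mm tall with its boards. Origin at the centre of its underside, z up, y roughly along the world's y (robot's left). Inside 170 mm (x) by 400 mm (y); floor 8 mm above the table, walls 8 mm. Its ends are roofed by two fixed boards, see gap
- gap (a point): centre of the gap between the trough's two end boards, level with the boards' tops (82 mm above the table). Axes as the trough's. The boards, green, 12 mm thick (underside 70 mm above the table), cover the full width from 85 mm to 208 mm either way along y: the gap is 170 mm (y) by 170 mm (x)
- paddle: pale rigid wooden paddle, about 0.12 kg, 260 mm long along its y, lying flat on the trough floor about along the trough's y, blade to +y. Origin mid-length on its underside (8 mm above the table), z up. Handle: bar 22 mm wide (x), 18 mm thick (z), y = -130 to +42 mm; blade 46 mm wide, 10 mm thick, y = +42 to +130 mm; undersides level
- handle_end (a point): the centre of the end face of the paddle's handle (y = -130 mm, 9 mm above the underside)
- blade_end (a point): the centre of the end edge of the paddle's blade (y = +130 mm, 5 mm above the underside)
- ring_a: brass-coloured jar ring lying on top of the trough's -y end board, 72 mm outside diameter, 16 mm tall, origin at the centre of its underside, bystander
- ring_b: steel jar ring lying on top of the trough's +y end board, same size, bystander
- jar_red: standing preserving jar, red contents and steel cap; 74 mm diameter, 108 mm tall, origin at the centre of its underside, bystander
- jar_yellow: standing preserving jar, yellow contents and steel cap; 74 mm diameter, 108 mm tall, origin at the centre of its underside, bystander
- jar_green: standing preserving jar, green contents and white cap; 74 mm diameter, 108 mm tall, origin at the centre of its underside, bystander
- jar_amber: standing preserving jar, amber contents and steel cap; 74 mm diameter, 108 mm tall, origin at the centre of its underside, bystander

How it is judged:
By the outcome, as a careful person would: the job done as asked, in the order asked, and still so for the second after the job is handed in, while the arm keeps its last pose, push and grip.
It also fails if it takes over 45 s, if anything falls off the work surface, if the arm or the gripper's body presses on something with over 40 N, if the wrist force passes 120 N, or if a joint passes its speed limit or range.

## Working session

There is one attempt and no reset: what is moved stays moved. The work goes in short steps, Python scripts to look and compute and a shell command to move; the robot and the scene stay as the last step left them, time stands still between calls to the robot, and variables do not carry over. Pictures are saved under pics/ and viewed, at most 10 in all, crops included, and the job is handed in when it is done.

```bash
mkdir -p pics; ls; python3 - <<'E'
from cell import r, grab_frame, ticket, trace
import cv2,numpy as np
s=r.read_state();print(s['time'],s['tool_pos'],np.round(s['ee_rot'],3).tolist(),s['grip_width'])
for c in ['top','scene']:
    f=grab_frame(c);cv2.imwrite(f'pics/{c}0.png',f['pixels']);print(c,f['mtx'].tolist(),f['R'].tolist(),f['t'].tolist())
    for n in ['trough','paddle','ring_a','jar_red','jar_yellow','jar_green','jar_amber']:
        for d in trace(c,n)[:3]: print(c,n,round(d['conf'],2),np.round(d['rect']).tolist())
E
```

```text
pics
0.0 [ 0.1454345  -0.55569933  0.24130429] [[0.967, 0.253, -0.0], [0.253, -0.967, 0.002], [0.0, -0.002, -1.0]] 0.08563397709646765
top [[390.5899101592002, 0.0, 280.6535404807736], [0.0, 390.5899101592002, 211.38507158910357], [0.0, 0.0, 1.0]] [[-0.01602452433114986, -0.999618780349874, 0.022483518225369276], [-0.9980032679301302, 0.014616536675930374, -0.0614478157169278], [0.06109575943337414, -0.023423296681537104, -0.9978570325211061]] [0.0031392743473773886, 0.49324751739311024, 1.2695728974149836]
top trough 0.65 [222.0, 161.0, 363.0, 253.0]
top paddle 0.57 [266.0, 195.0, 318.0, 212.0]
top ring_a 0.64 [335.0, 206.0, 356.0, 228.0]
top ring_a 0.58 [223.0, 163.0, 366.0, 249.0]
top jar_yellow 0.68 [112.0, 242.0, 147.0, 268.0]
top jar_yellow 0.64 [267.0, 194.0, 323.0, 212.0]
top jar_green 0.75 [412.0, 219.0, 447.0, 244.0]
top jar_amber 0.81 [395.0, 163.0, 426.0, 189.0]
scene [[429.6118378136758, 0.0, 276.73022572854507], [0.0, 429.6118378136758, 213.61415798045277], [0.0, 0.0, 1.0]] [[0.7820877547597842, 0.6228964908828352, 0.018403953397289778], [0.4619206627169851, -0.5596426318474006, -0.6880620800291324], [-0.41829181824403483, 0.5466260936552197, -0.7254184092820738]] [-0.3769559433566931, -0.16184979031916413, 1.38145496951355]
scene trough 0.91 [184.0, 178.0, 362.0, 316.0]
scene paddle 0.62 [257.0, 225.0, 313.0, 263.0]
scene ring_a 0.84 [315.0, 191.0, 345.0, 214.0]
scene ring_a 0.79 [207.0, 244.0, 234.0, 273.0]
scene jar_red 0.81 [388.0, 133.0, 419.0, 173.0]
scene jar_yellow 0.7 [323.0, 106.0, 346.0, 141.0]
scene jar_green 0.73 [93.0, 309.0, 142.0, 364.0]
scene jar_green 0.63 [186.0, 179.0, 363.0, 317.0]
scene jar_amber 0.61 [170.0, 345.0, 211.0, 400.0]
```

View pics/top0.png

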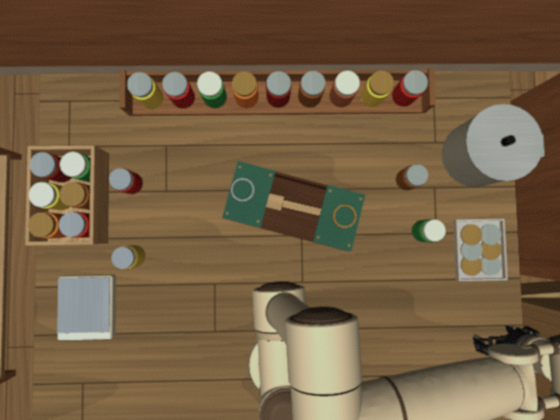

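View pics/scene0.png

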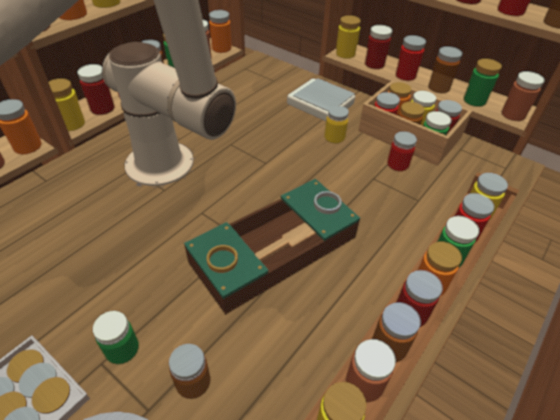

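The top view shows the trough rotated, with the green boards at px (222–275, 161–228) and (314–365, 183–250). The paddle runs across the gap from (268, 201) to (320, 212), with the blade step near px 284. I'll measure these next.

```bash
cat > h.py <<'E'
import cv2,numpy as np
from scipy.optimize import least_squares
from cell import r, grab_frame, ticket, trace
def cam(name):
    if name!='wrist':
        f=grab_frame(name);return f['pixels'],f['mtx'],np.array(f['R']),np.array(f['t'])
    s=r.read_state();f=grab_frame(name)
    T=np.eye(4);T[:3,:3]=s['ee_rot'];T[:3,3]=s['tool_pos']
    W=np.linalg.inv(T@np.array(f['mount']));return f['pixels'],f['mtx'],W[:3,:3],W[:3,3]
def back(uv,K,R,t,z):
    uv=np.atleast_2d(np.float64(uv));d=(np.linalg.inv(K)@np.c_[uv,np.ones(len(uv))].T).T@R
    c=-R.T@t;return (c+d*((z-c[2])/d[:,2])[:,None])
def proj(X,K,R,t):
    p=(R@np.atleast_2d(X).T).T+t;p=p@np.array(K).T;return p[:,:2]/p[:,2:]
def rect(m,K,R,t,z):
    n,l,st,_=cv2.connectedComponentsWithStats(m.astype(np.uint8))
    out=[]
    for i in range(1,n):
        if st[i,4]<150: continue
        c=max(cv2.findContours((l==i).astype(np.uint8),0,1)[0],key=cv2.contourArea)[:,0]
        P=back(c,K,R,t,z)[:,:2];(ce,sz,a)=cv2.minAreaRect(np.float32(P*1000))
        out.append((np.round(ce,1),np.round(sz,1),round(a,1),st[i,:4]))
    return out
def green(px):
    h=cv2.cvtColor(px,cv2.COLOR_BGR2HSV);return cv2.morphologyEx(((h[...,0]>65)&(h[...,0]<95)&(h[...,1]>110)).astype(np.uint8),cv2.MORPH_CLOSE,np.ones((5,5)))
def pale(px):
    h=cv2.cvtColor(px,cv2.COLOR_BGR2HSV);return (h[...,0]<25)&(h[...,2]>150)&(h[...,1]>50)
E
python3 - <<'E'
from h import *
for c in ['top','scene']:
    px,K,R,t=cam(c)
    print(c);[print('board',*o) for o in rect(green(px),K,R,t,.082)]
    for d in trace(c,'paddle')[:1]:
        m=d['region'];[print('paddle',*o) for o in rect(m,K,R,t,.022)]
    for n in ['ring_a']:
      for d in trace(c,n)[:2]:
        ys,xs=np.nonzero(d['region']);print(n,d['conf'],back([(xs.min()+xs.max())/2,(ys.min()+ys.max())/2],K,R,t,.09))
    x0,y0,x1,y1=(210,150,380,260) if c=='top' else (180,170,370,315)
    cv2.imwrite(f'pics/{c}_crop.png',cv2.resize(px[y0:y1,x0:x1],None,fx=4,fy=4,interpolation=cv2.INTER_CUBIC))
E
```

```text
top
board [545.3  96.3] [112.1 177.1] 74.2 [224 163  50  63]
board [559.4 115.1] [46.7 47.1] 89.5 [235 182  16  16]
board [ 467.8 -184. ] [115.  176.9] 74.3 [315 188  48  62]
paddle [510.  -46.3] [175.7  45.4] 75.1 [267 194  54  21]
scene
board [653.9 979.3] [ 79.6 246.5] 9.1 [466  71  31  34]
board [548.6  93.4] [118.1 181. ] 74.8 [286 181  72  57]
board [ 470.3 -186.3] [119.2 181. ] 74.4 [186 224  80  71]
board [ 468.1 -194.2] [47.6 39.2] 73.2 [211 252  22  14]
board [ 467.9 -485.5] [63.4 59.1] 74.3 [101 329  36  33]
paddle [522.1 -18. ] [172.   47.8] 73.9 [256 224  58  36]
ring_a 0.83 [[0.55748942 0.1181086  0.09      ]]
ring_a 0.59 [[ 0.47303005 -0.19799346  0.09      ]]
```

View pics/top_crop.png

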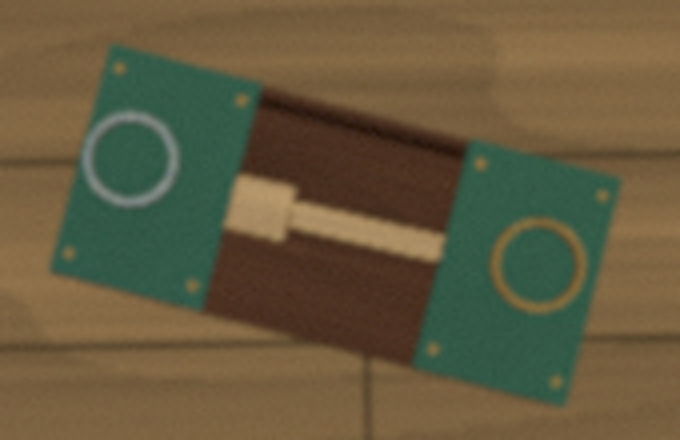

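The crop shows the blade step at about (291, 213), the visible handle end at (440, 247) under the −y board, and the rings at (130, 159) and (538, 265) on the boards. I'll turn the step and the handle axis into world positions.

```bash
python3 - <<'E'
from h import *
px,K,R,t=cam('top')
f=lambda p,z:back([(210+(p[0]+.5)/4-.5,150+(p[1]+.5)/4-.5)],K,R,t,z)[0]
a=np.radians(74.3);Y=np.array([np.cos(a),np.sin(a)]);X=np.array([Y[1],-Y[0]]);C=np.array([.508,-.045])
for n,p,z in [('stepTop',(298,184),.018),('stepBot',(287,243),.018),('h1',(300,213),.026),('h2',(430,245),.026),('ring_b',(130,159),.09),('ring_a',(538,265),.09)]:
    w=f(p,z);d=w[:2]-C;print(n,w,'trough xy',d@X,d@Y)
m=pale(px);m[:, :260]=0;m[:,325:]=0;m[:190]=0;m[225:]=0
ys,xs=np.nonzero(m);k=xs>287
W=back(np.c_[xs,ys][k],K,R,t,.026)[:,:2];v=cv2.fitLine(np.float32(W),2,0,.01,.01).ravel();print('handle axis',np.degrees(np.arctan2(v[1],v[0])),v[2:])
s=r.read_state();E=np.array(s['ee_rot']);print('delta to (.505,-.055,.242) in tool',E.T@(np.array([.505,-.055,.242])-s['tool_pos']))
E
```

```text
stepTop [ 0.54484712 -0.01661658  0.018     ] trough xy 0.02779185599291785 0.037295335999136335
stepBot [ 0.49634894 -0.00678052  0.018     ] trough xy -0.021558584025090213 0.03364079306703153
h1 [ 0.52022883 -0.01759167  0.026     ] trough xy 0.004355891947801077 0.029694899809470002
h2 [ 0.49249642 -0.123419    0.026     ] trough xy 0.00629505090553711 -0.07968859715760912
ring_b [0.55877627 0.11572728 0.09      ] trough xy 0.005389024678649755 0.16847091092573094
ring_a [ 0.47179454 -0.19963125  0.09      ] trough xy 0.006988591636800415 -0.15865944249132122
handle axis 75.5237 [ 0.5027682  -0.07854378]
delta to (.505,-.055,.242) in tool [ 4.74671110e-01 -3.94013537e-01  2.98516752e-04]
```

```bash
python3 -m inch '{"delta_pos":[[0,0,0],[0,0,0],[0,0,0],[0,0,0],[0,0,0],[0,0,0]],"rot":[[0,0,-0.056],[0,0,-0.056],[0,0,-0.056],[0,0,-0.056],[0,0,-0.056],[0,0,-0.056]]}' 1
python3 -m inch '{"delta_pos":[[0.23,0.0935,0],[0.23,0.0935,0],[0.23,0.0935,0],[0.23,0.0935,0],[0.23,0.0935,0],[0.23,0.0935,0],[0.23,0.0935,0],[0.23,0.0935,0],[0.23,0.0935,0],[0.23,0.0935,0],[0.23,0.0935,0],[0.23,0.0935,0]],"rot":[[0,0,0],[0,0,0],[0,0,0],[0,0,0],[0,0,0],[0,0,0],[0,0,0],[0,0,0],[0,0,0],[0,0,0],[0,0,0],[0,0,0]]}'
python3 - <<'E'
from h import *
s=r.read_state();print(s['time'],s['tool_pos'],np.round(s['ee_rot'],4).tolist(),s['joints'],s['ft_force'])
px,K,R,t=cam('wrist');cv2.imwrite('pics/w1.png',px);np.savez('w1.npz',px=px,K=K,R=R,t=t)
E
```

```text
time: 1.9
tool_pos: [0.1455, -0.5563, 0.2423]
ee_rot: [[0.251, 0.968, 0.0], [0.968, -0.251, -0.0], [-0.0, 0.0, -1.0]]
ft_force: [0.6, 0.7, -0.1]
grip_width: 0.0854
grip_force: 0.0
time: 3.4
tool_pos: [0.5049, -0.0789, 0.2425]
ee_rot: [[0.256, 0.967, 0.001], [0.967, -0.256, -0.0], [-0.0, 0.001, -1.0]]
ft_force: [-0.4, -0.2, 0.2]
grip_width: 0.0854
grip_force: 0.0
3.4 [ 0.50487375 -0.07889713  0.24252429] [[0.2564, 0.9666, 0.0006], [0.9666, -0.2564, -0.0004], [-0.0002, 0.0007, -1.0]] [-2.24481040e+01 -5.41215367e-01  1.01642891e+02 -6.84297062e-03
  7.88584256e+01 -7.58841641e+00] [-0.4353236  -0.18651584  0.23129123]
```

View pics/w1.png

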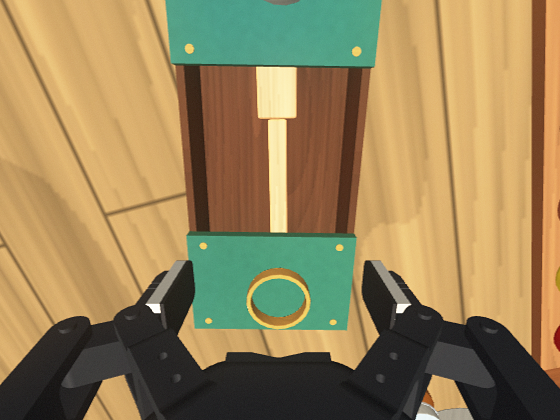

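The wrist view shows the handle centred at column ~278, from row 119 (blade step) to row 233 (−y board edge). The +y board edge is at row 66, and the ring is at (278, 298). Now I'll measure precisely and check how far the camera protrudes.

```bash
python3 - <<'E'
from h import *
d=np.load('w1.npz');px,K,R,t=[d[k] for k in('px','K','R','t')]
print('cam pos',-R.T@t)
from cell import grab_frame
print(np.round(grab_frame('wrist')['mount'],3).tolist())
print('board edge corners',back([[176,66.5],[375,66.5],[188,235.5],[355,235.5]],K,R,t,.082)[:,:2])
m=pale(px);E=[]
for v in range(130,225,5):
    xs=np.nonzero(m[v,240:320])[0]+240;E.append([xs.min()-.5,xs.max()+.5,v])
E=np.array(E);print(E[::6])
a=back(E[:,[0,2]],K,R,t,.026)[:,:2];b=back(E[:,[1,2]],K,R,t,.026)[:,:2];print('width',np.linalg.norm(a-b,axis=1)[::6]);c=(a+b)/2
v=cv2.fitLine(np.float32(c),2,0,.01,.01).ravel();print('axis',np.degrees(np.arctan2(v[1],v[0])),v[2:],c[0],c[-1])
print('step',back([[277,119]],K,R,t,.018))
E
```

```text
cam pos [ 0.52560328 -0.00238018  0.37522111]
[[-0.0, -0.952, -0.306, 0.079], [1.0, -0.0, -0.0, 0.001], [0.0, -0.306, 0.952, -0.133], [0.0, 0.0, 0.0, 1.0]]
board edge corners [[ 0.44583791  0.06052741]
 [ 0.62214022  0.01371193]
 [ 0.39792802 -0.10070767]
 [ 0.57444658 -0.14762963]]
[[253.5 286.5 130. ]
 [267.5 286.5 160. ]
 [268.5 286.5 190. ]
 [269.5 319.5 220. ]]
width [0.03835922 0.02278328 0.02228776 0.06400014]
axis 81.27592 [ 0.506459   -0.07305606] [ 0.51199649 -0.01854932] [ 0.51276503 -0.13421071]
step [[ 0.52295617 -0.0089501   0.018     ]]
```

```bash
python3 - <<'E'
from h import *
d=np.load('w1.npz');px,K,R,t=[d[k] for k in('px','K','R','t')]
m=pale(px);E=[]
for v in range(135,228,3):
    row=m[v];l=278
    while row[l-1] and l>255:l-=1
    rr=278
    while row[rr+1] and rr<300: rr+=1
    if rr-l<24:E.append([(l+rr)/2,v])
E=np.array(E);c=back(E,K,R,t,.026)[:,:2]
v=cv2.fitLine(np.float32(c),cv2.DIST_HUBER,0,.01,.01).ravel()
u=v[:2]*np.sign(v[1]);print(len(E),'axis',np.degrees(np.arctan2(u[1],u[0])),v[2:])
C=np.array([.5095,-.044]);a=np.radians(74.6);Y=np.array([np.cos(a),np.sin(a)]);X=np.array([Y[1],-Y[0]])
st=np.array([.52296,-.00895]);print('step trough',(st-C)@X,(st-C)@Y)
s=r.read_state();T=np.array(s['ee_rot']);p0=v[2:]
tgt=p0+u*((C-.035*Y-p0)@u)
dl=T.T@(np.r_[tgt,.242]-s['tool_pos']);print('tgt',tgt,'delta tool',dl,'yaw now',np.degrees(np.arctan2(T[1,0],T[0,0])))
E
```

```text
31 axis 77.905045 [ 0.50778466 -0.07249986]
step trough 0.003668982223078492 0.03736592925977801
tgt [ 0.50637762 -0.07906595] delta tool [-0.00199165  0.00127236  0.00036127] yaw now 75.4273045675185
```

```bash
python3 -m inch '{"delta_pos":[[0,0.006,0.2],[0,0,0.2],[0,0,0.2],[0,0,0.2],[0,0,0.15],[0,0,0.05],[0,0,0]],"rot":[[0,0,-0.004],[0,0,0],[0,0,0],[0,0,0],[0,0,0],[0,0,0],[0,0,0]]}' 0
python3 - <<'E'
from h import *
s=r.read_state();print(s['joints'])
for c in ['wrist']:
    px,K,R,t=cam(c);cv2.imwrite(f'pics/{c}2.png',px)
E
```

```text
time: 4.38
tool_pos: [0.505, -0.0809, 0.0424]
ee_rot: [[0.245, 0.97, -0.0], [0.97, -0.245, 0.0], [-0.0, -0.0, -1.0]]
ft_force: [0.4, 0.4, 0.7]
grip_width: 0.0427
grip_force: 0.0
[-2.26602176e+01  1.46389097e+01  1.10010382e+02 -6.50440324e-03
  5.53742164e+01 -8.49465677e+00]
```

View pics/wrist2.png

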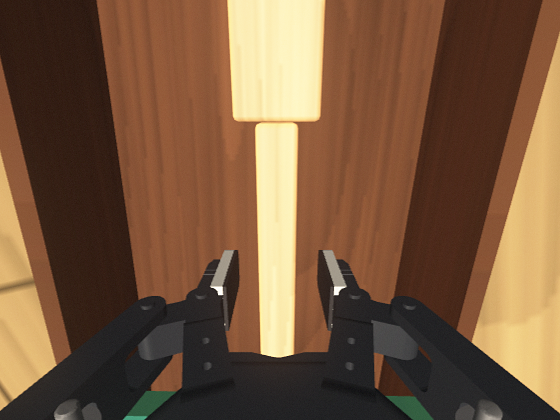

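The fingers (inner faces at columns ~237 and 319) straddle the handle (257–297) evenly. I'll go down and close.

```bash
python3 -m inch '{"delta_pos":[[0,0,0.04],[0,0,0.04],[0,0,0.025],[0,0,0]],"rot":[[0,0,0],[0,0,0],[0,0,0],[0,0,0]]}' 
python3 -m inch '{"delta_pos":[[0,0,0],[0,0,0],[0,0,0],[0,0,0],[0,0,0],[0,0,0]],"rot":[[0,0,0],[0,0,0],[0,0,0],[0,0,0],[0,0,0],[0,0,0]]}' -1
```

```text
time: 4.92
tool_pos: [0.5047, -0.0804, 0.0207]
ee_rot: [[0.244, 0.97, -0.001], [0.97, -0.244, 0.0], [0.0, -0.001, -1.0]]
ft_force: [-0.5, -0.2, 0.2]
grip_width: 0.0429
grip_force: 0.0
time: 5.68
tool_pos: [0.5055, -0.0808, 0.0217]
ee_rot: [[0.244, 0.97, 0.001], [0.97, -0.244, -0.0], [-0.0, 0.001, -1.0]]
ft_force: [0.2, 0.1, 5.3]
grip_width: 0.0207
grip_force: 61.8
```

```bash
python3 -m inch '{"delta_pos":[[0,0,-0.015],[0,0,-0.015],[0,0,0],[0.05,0,0],[0.1,0,0],[0.1,0,0],[0.05,0,0],[0,0,0],[0,0,0]],"rot":[[0,0,0],[0,0,0],[0,0,0],[0,0,0],[0,0,0],[0,0,0],[0,0,0],[0,0,0],[0,0,0]]}' 
python3 - <<'E'
from h import *
px,K,R,t=cam('wrist')
px2,K2,R2,t2=cam('top')
cv2.imwrite('pics/s3.png',np.hstack([cv2.resize(px,(400,300)),cv2.resize(px2[150:260,210:360],(400,300))]))
E
```

```text
time: 6.8
tool_pos: [0.5197, -0.0228, 0.0273]
ee_rot: [[0.245, 0.97, -0.0], [0.97, -0.245, -0.0], [-0.0, -0.0, -1.0]]
ft_force: [1.4, -0.3, -1.6]
grip_width: 0.0203
grip_force: 61.0
```

View pics/s3.png

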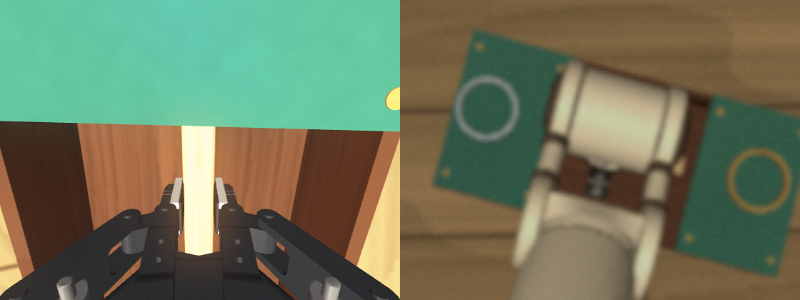

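The blade is now under the +y board and the handle runs up the middle at columns 183–214 of the left panel. In the right panel the handle end at about (680, 162) is just inside the −y board's edge. Next I tip the handle up by 17° about the blade end.

```bash
python3 -m inch '{"delta_pos":[[0.003,0,-0.0285],[0.003,0,-0.0285],[0.003,0,-0.0285],[0.003,0,-0.0285],[0,0,0]],"rot":[[0,-0.0118,0],[0,-0.0118,0],[0,-0.0118,0],[0,-0.0118,0],[0,0,0]]}'
python3 -m inch '{"delta_pos":[[0.003,0,-0.0285],[0.003,0,-0.0285],[0.003,0,-0.0285],[0.003,0,-0.0285],[0,0,0],[0,0,0]],"rot":[[0,-0.0118,0],[0,-0.0118,0],[0,-0.0118,0],[0,-0.0118,0],[0,0,0],[0,0,0]]}'
python3 - <<'E'
from h import *
px,K,R,t=cam('wrist')
px2,K2,R2,t2=cam('scene')
cv2.imwrite('pics/s4.png',np.hstack([cv2.resize(px,(400,300)),cv2.resize(px2[120:330,150:380],(400,365))[:300]]))
s=r.read_state();print(s['tool_pos'],s['wrist_torque'],s['joints'])
E
```

```text
time: 7.52
tool_pos: [0.5211, -0.0189, 0.0502]
ee_rot: [[0.241, 0.97, -0.035], [0.959, -0.244, -0.143], [-0.147, 0.001, -0.989]]
ft_force: [0.3, -0.1, -0.7]
grip_width: 0.0203
grip_force: 61.0
time: 8.28
tool_pos: [0.5221, -0.0125, 0.0713]
ee_rot: [[0.234, 0.97, -0.072], [0.928, -0.245, -0.282], [-0.291, -0.001, -0.957]]
ft_force: [0.3, 0.1, -0.8]
grip_width: 0.0197
grip_force: 61.0
[ 0.52207754 -0.01255737  0.07144175] [ 0.17764954 -0.0623596   0.04445538] [ -5.2287577   17.71070604 103.85839905 -18.9536478   62.51186648
  18.36792194]
```

View pics/s4.png

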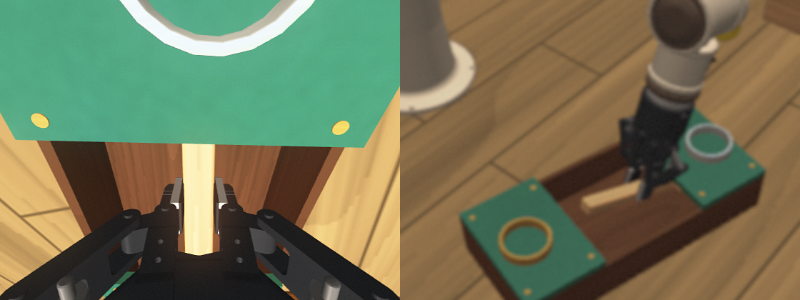

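Paddle tilts with the gripper, its handle end clear above the gap (right panel, about (590, 205)), and wrist force is near zero. I'll draw it out along its own axis.

```bash
python3 -m inch '{"delta_pos":[[-0.05,0,0],[-0.06,0,0],[-0.09,0,-0.01],[-0.1,0,-0.01],[-0.1,0,-0.01],[0,0,0],[0,0,0]],"rot":[[0,0,0],[0,0,0],[0,0,0],[0,0,0],[0,0,0],[0,0,0],[0,0,0]]}'
python3 - <<'E'
from h import *
s=r.read_state();p=np.array(s['tool_pos']);E=np.array(s['ee_rot']);C=np.array([.5095,-.044]);a=np.radians(74.6)
Y=np.array([np.cos(a),np.sin(a)]);X=np.array([Y[1],-Y[0]])
for n,q in [('blade',(.162,0,.014)),('bladetop',(.162,0,.004)),('hend',(-.098,0,.014))]:
    w=p+E@np.array(q);print(n,(w[:2]-C)@X,(w[:2]-C)@Y,w[2])
px,K,R,t=cam('wrist')
px2,K2,R2,t2=cam('scene')
cv2.imwrite('pics/s5.png',np.hstack([cv2.resize(px,(400,300)),cv2.resize(px2[120:330,150:380],(400,365))[:300]]))
E
```

```text
time: 9.25
tool_pos: [0.504, -0.0847, 0.1009]
ee_rot: [[0.234, 0.97, -0.071], [0.927, -0.245, -0.283], [-0.292, 0.0, -0.956]]
ft_force: [0.6, -0.4, -0.9]
grip_width: 0.0206
grip_force: 61.0
blade 0.0022680562530757887 0.11008765944394397 0.040167520080659935
bladetop 0.002205386001829095 0.11300667497767869 0.04973179845142184
hend 0.007554637717423521 -0.13852737772839382 0.11607941208855241
```

View pics/s5.png

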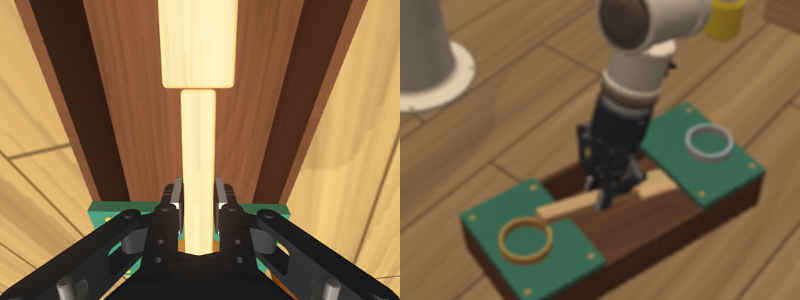

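The whole blade step is now in the gap (left panel, step at row 88), and the handle end passes above the brass ring with about 18 mm to spare. I'll keep drawing it out while tipping it further.

```bash
python3 -m inch '{"delta_pos":[[-0.07,0,-0.028],[-0.075,0,-0.028],[-0.075,0,-0.028],[-0.075,0,-0.028],[-0.07,0,0],[0,0,0],[0,0,0]],"rot":[[0,-0.011,0],[0,-0.011,0],[0,-0.011,0],[0,-0.011,0],[0,0,0],[0,0,0],[0,0,0]]}'
python3 - <<'E'
from h import *
s=r.read_state();p=np.array(s['tool_pos']);E=np.array(s['ee_rot']);C=np.array([.5095,-.044]);a=np.radians(74.6)
Y=np.array([np.cos(a),np.sin(a)]);X=np.array([Y[1],-Y[0]])
for n,q in [('blade',(.162,0,.014)),('bladetop',(.162,0,.004)),('hend',(-.098,0,.014))]:
    w=p+E@np.array(q);print(n,(w[:2]-C)@X,(w[:2]-C)@Y,w[2])
print('up in tool',E.T@[0,0,.2])
px,K,R,t=cam('wrist')
px2,K2,R2,t2=cam('scene')
cv2.imwrite('pics/s6.png',np.hstack([cv2.resize(px,(400,300)),cv2.resize(px2[120:330,150:380],(400,365))[:300]]))
E
```

```text
time: 10.22
tool_pos: [0.4891, -0.1433, 0.1477]
ee_rot: [[0.222, 0.97, -0.103], [0.88, -0.245, -0.408], [-0.421, -0.0, -0.907]]
ft_force: [0.4, 0.3, -1.1]
grip_width: 0.0202
grip_force: 61.0
blade 0.0036415590305942554 0.03987802585133643 0.06684157296092481
bladetop 0.0035552196788359957 0.04408562592771135 0.07591288196864954
hend 0.008707515385440026 -0.19592161513301692 0.17626216242132242
up in tool [-8.41696842e-02 -7.35946306e-05 -1.81426180e-01]
```

View pics/s6.png

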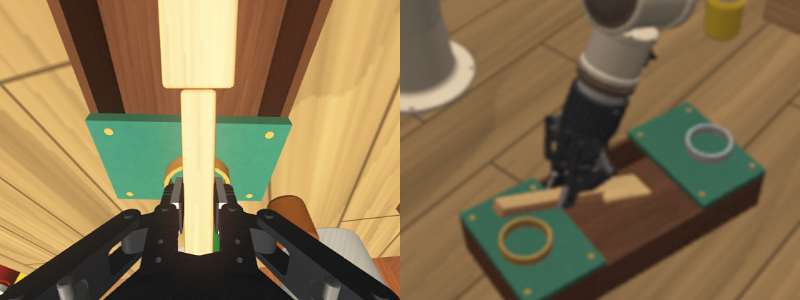

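The paddle is entirely inside the gap's outline now, with the blade tip in the clear. I'll lift straight up.

```bash
python3 -m inch '{"delta_pos":[[-0.03,0,-0.064],[-0.06,0,-0.128],[-0.06,0,-0.128],[-0.06,0,-0.128],[-0.06,0,-0.128],[-0.06,0,-0.128],[-0.03,0,-0.064],[0,0,0],[0,0,0],[0,0,0],[0,0,0],[0,0,0]],"rot":[[0,0,0],[0,0,0],[0,0,0],[0,0,0],[0,0,0],[0,0,0],[0,0,0],[0,0,0],[0,0,0],[0,0,0],[0,0,0],[0,0,0]]}'
python3 - <<'E'
from h import *
s=r.read_state();p=np.array(s['tool_pos']);E=np.array(s['ee_rot'])
for n,q in [('blade',(.162,0,.014)),('hend',(-.098,0,.014))]: print(n,p+E@np.array(q))
print(np.abs(s['dq']).max())
px,K,R,t=cam('wrist')
px2,K2,R2,t2=cam('scene')
cv2.imwrite('pics/s7.png',np.hstack([cv2.resize(px,(400,300)),cv2.resize(px2,(400,300))]))
E
```

```text
time: 11.82
tool_pos: [0.4891, -0.1438, 0.3173]
ee_rot: [[0.221, 0.97, -0.103], [0.88, -0.244, -0.408], [-0.421, -0.001, -0.907]]
ft_force: [0.9, 0.3, -0.2]
grip_width: 0.0204
grip_force: 61.0
blade [ 0.52349715 -0.00704425  0.23632838]
hend [ 0.46592912 -0.2357205   0.34584136]
0.15003488245987986
```

View pics/s7.png

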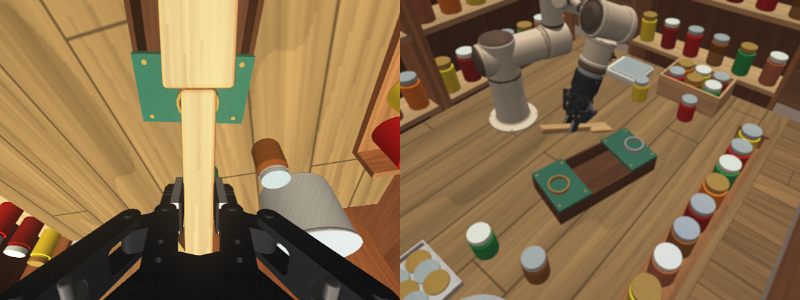

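The paddle hangs in the gripper with its lowest point at about 0.236 m, some 150 mm above the boards. The rings and jars are where they were, and the arm is still.

```bash
python3 -c "
from cell import ticket
print(ticket.job_done())"
```

```text
the job is handed in; nothing more can be done
None
```

The paddle was tipped handle-up, drawn out slantwise and handed in held still in the gripper, lowest point about 150 mm above the boards, with jars and rings unmoved as far as the pictures show; no verdict came back.

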